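# Put the thinner bottle in the paint rack and latch its gate

## Robot

A 6-joint arm with a two-finger parallel gripper is mounted at the origin on the work surface. World frame = base frame: x ahead of the robot, y to its left, z up, the work surface at z = 0. Lengths are in m, angles in rad, forces in N, time in s.
With the tool pointing down it reaches from about 0.35 to 0.875 m from the base axis. Payload 15.5 kg.
Tool frame: the origin (TCP) lies between the finger pads; the fingertips stand 8 mm ahead of it and the grasp point (between the pads) lies 11 mm behind it; z points along the fingers, y is the line along which they close (so a half turn about z gives the same grasp; the last joint's range is limited). The gripper opens to 85 mm and grips with 20 to 120 N. Pads are 22 mm wide; open, the fingers measure 114 mm over their backs; the gripper's body (76 mm by 85 mm) begins 54 mm behind the grasp point. The pads swing forward as they close: fully open they stand 13 mm farther back than shut.
Start: joints at [1.073, 0.494, 1.345, -0, 1.302, -0.096], TCP at [0.245, 0.575, 0.239] pointing down, gripper open.
Joint ranges: [-2.91, 2.91], [-0.82, 2.16], [0.22, 2.67], [-1.22, 4.37], [0.12, 2.79], [-3.08, 3.08]. Speed limits (rad/s): [1.89, 1.89, 2.57, 3.01, 3.01, 3.01].

## Interface

Orientations are given as a unit quaternion [x, y, z, w].
In Python, from workcell import ctrl gives the robot as it stands. The module is installed in compiled form; this text tells all that it offers.
- The arm moves only by the tool apply_moves, never from a script. Its argument "deltas" is a list of rows, each an object with "hand": the opening, from -1 (shut) to 1 (fully open); "offset": the shift along the tool's x, y, z in cm, a list of three; "rot": the turn, a rotation vector about the tool's x, y, z in degrees, a list of three. In form: [{"hand": hand, "offset": [x, y, z], "rot": [wx, wy, wz]}, ...]. A call has 1 to 12 rows; each row is the pose to reach, as a shift and turn from the pose commanded when the call began, along the tool's axes at that moment; what a row does not reach only later rows make up. A row lasts 1/12 s, in which the tool goes at most 41.7 mm and 7.16 degrees, less where a joint would pass 70% of its speed; a pose out of reach is approached as far as the arm can. A call with a gripper value outside its range is refused whole. The fingers move at their own pace and stop on an object; "newtons" is the grip in N (left out, the last holds). Time passes only in rows, so rows that repeat a pose let the fingers close. It gives the time, the measured TCP pose, the force, the opening and the grip force at its end, in the units of the state.
- ctrl.sense(): the state, without advancing time (a new reading comes with each control period).
- ctrl.read_camera(name): name is "scene" or "top" or "wrist"; returns (picture, depth): 420x560x3 uint8, blue, green, red; 420x560 float32, m along the optical axis (not along the pixel's ray), 0 where there is no reading.
- ctrl.camera_model(name): a dict with "fx", "fy", "cx", "cy" (pixels), "R" (3x3) and "t" (3): a world point X has camera coordinates R X + t. Camera axes: x right, y down, z forward; pixel columns grow to the right and rows downward; lengths in m; the calibration is good to about 2 mm. A picture is of the moment at which its call begins: read the wrist's pose just before it. camera_model takes no time and is no camera call; for the wrist camera it gives the pose at the moment of the call.
- ctrl.close_job(): hands the job in; it is judged then, once.
Trained networks look in the newest picture that a camera, given by its name, has taken for a name from the list of things; names that differ only in an ending like _2 or _b are one class to them, and where a whole thing is asked for, a point or a joint stands for the part that bears it (a point fixed in the world has none). Each returns a list of dicts, best first, with "score" (0 to 1); they miss things now and then, are a little off and sometimes report something else, mostly with a low value. They report only what shows in the picture. A call takes as long as a camera call.
- ctrl.look_for(name, camera): "bbox" ([centre column, centre row, width, height] in pixels, round what is visible of it).
- ctrl.trace(name, camera): "mask" (420x560 bool, what is visible of it) and "bbox" ([centre column, centre row, width, height] in pixels, round what is visible of it).
The state is a dict: "clock": time; "qpos": joint angles; "qvel": joint speeds; "effort": joint torques, N m; "position": TCP position; "tcp_rot": TCP orientation; "contact_force": force on the tool from outside, world axes, zero at the start; "moment": the same for the moment, N m; "width": opening from 0.0 (shut) to 1.0 (fully open); "finger_force": force on a finger pad.
Only numpy, scipy, OpenCV 4.12 (cv2) and the standard library are available. Lean on these libraries where they do the work, as an engineer would, in place of code of your own. Each camera call takes 0.05 s, during which the arm holds its last target. There are 200 camera calls.

## Task

The tall bottle has been left standing in the gateway of the plywood paint rack. First set it down upright in the rack's empty bay and let go of it, then press the sprung gate shut until its latch snaps in and the gate stays shut by itself. Go easy on the gate (never more than about 20 N) and leave the other jars and tools where they are, and do not knock anything over.

Things in the scene. Friction and masses are not known exactly. Their poses are not given: they have to be found in the camera images.
- rack: Plywood paint rack fixed to the desk: open-topped box 135 mm deep (x), 181 wide (y), walls 60 high, 8 thick, open in front (-x). Origin: on the desk, middle of the front edge; x into the rack, y to its left. Floor 8 mm thick (a sill). A 48 mm high divider at y 17 to 23 parts a left bay with two jars from the empty right bay (x 0 to 127, y -82 to 17). A 60 mm high cheek runs on at x -55 to 55, y -105 to -97.
- bay (a point): Centre of the empty right bay on the rack's floor, 8 mm above the desk (65 mm behind the front edge, 33 mm to the right of the rack's middle).
- gate (a joint): Gate angle, rad: 0 nominally shut, positive open (towards the robot). Panel 165 mm long, 8 thick, 4 to 60 mm above the desk, upright hinge at the rack's front left. A spring urges it to 1.0 rad (3 N at the push plate near shut): unlatched it springs open past 0.2. The strike sits in long slots, so it latches anywhere from -0.1 to 0.1, which no reading shows. Over 20 N on the gate is forcing it.
- gate_hinge (a point): Point on the gate's hinge axis, 45 mm above the desk (26 mm in front of the rack's front edge, 82.5 mm left of its middle); turns with the gate: its -y axis points along the panel to the free end, its x axis into the rack when shut.
- gate_end (a point): Free end of the gate, 165 mm from the hinge axis, 30 mm above the desk; axes as gate_hinge. A sprung brass tongue, 9 mm out, 45 degree slope, meets the steel strike bracket (50 mm high, inside the rack's cheek, y -96 to -70 mm) 0.05 to 0.07 rad before it latches; the push at the plate grows to 8 to 12 N, drops as it snaps in, and about 1 mm on the gate meets a firm rubber stop.
- gate_push (a point): Centre of the outer face of the steel push plate (30 x 30 mm) on the outside of the gate, 130 mm from the hinge axis along the panel, 7 mm outside the plane through the hinge axis, 45 mm above the desk; turns with the gate, -x axis points out of the plate, away from the rack. The plate's top edge is at 60 mm.
- bottle_mid (a point): Centre of the tall thinner bottle, 54 mm above its underside: round, 108 mm high, 42 mm wide up to 60 mm, with a black cap 35 mm wide from 70 mm to 108 mm above its foot; weighs 80 to 170 g. It stands on the desk in front of the sill, in the gate's way.
- jar_a: Paint jar 36 mm wide, 45 mm high, in the left bay near the front; origin at its underside. Leave alone.
- jar_b: Paint jar 36 mm wide, 45 mm high, in the left bay at the back; origin at its underside. Leave alone.
- jar_c: Paint jar 40 mm wide, 50 mm high, on the desk; origin at its underside. Leave alone.
- jar_d: Paint jar 40 mm wide, 50 mm high, on the desk; origin at its underside. Leave alone.
- jar_e: Jar 60 mm wide, 70 mm high, on the desk; origin at its underside. Leave alone.
- tape: Roll of tape lying flat, 90 mm wide, 19 mm high; origin at its underside. Leave alone.
- screwdriver: Screwdriver lying on the desk; origin under its middle. Leave alone.

How it is judged:
By the outcome, as a careful person would: the job done as asked, in the order asked, and still so for the second after the job is handed in, with the robot touching nothing.
It also fails if it takes over 58 s, if anything falls off the work surface, if the arm or the gripper's body presses on something with over 40 N, if the wrist force passes 120 N, or if a joint passes its speed limit or range.

## Working session

There is one attempt and no reset: what is moved stays moved. The work goes in short steps, Python scripts to look and compute and a tool call to move; the robot and the scene stay as the last step left them, time stands still between calls to the robot, and variables do not carry over. Pictures are saved under pics/ and viewed, at most 10 in all, crops included, and the job is handed in when it is done.

Besides the shell and the picture viewer there is one more tool, called after "Emit:" as name(argument=value, ...), one argument or row to a line, values as JSON. apply_moves: Moves the arm, as the interface text tells. Its arguments: {"type":"object","properties":{"deltas":{"type":"array"},"newtons":{"type":"number"}},"required":["deltas"]}

```bash
mkdir -p pics
cat > h.py <<'E'
import numpy as np, cv2
from workcell import ctrl
def cloud(cam):
    img,d=ctrl.read_camera(cam); m=ctrl.camera_model(cam)
    v,u=np.mgrid[0:420,0:560]
    p=np.stack([(u-m['cx'])/m['fx']*d,(v-m['cy'])/m['fy']*d,d],-1)
    R=np.array(m['R']);t=np.array(m['t'])
    return img,d,(p-t)@R
E
python3 - <<'E'
from h import *
for c in ['scene','top']:
    img,d,P=cloud(c); cv2.imwrite(f'pics/{c}0.png',img); np.save(f'{c}.npy',P)
    for n in ['rack','gate','bottle_mid','gate_push']:
        r=ctrl.trace(n,c)
        for k in r[:2]:
            q=P[k['mask']&(d>0)]
            print(c,n,round(k['score'],2),np.round(k['bbox']),np.round(np.percentile(q,[3,50,97],axis=0),3).tolist() if len(q) else None)
s=ctrl.sense();print(s)
E
```

```text
scene rack 0.73 [320. 239. 122. 118.] [[0.474, -0.073, 0.003], [0.662, 0.036, 0.032], [0.749, 0.133, 0.061]]
scene rack 0.68 [140. 253.  18.  29.] [[0.551, -0.364, 0.005], [0.576, -0.347, 0.039], [0.584, -0.331, 0.052]]
scene gate 0.62 [306. 201.  60.  38.] [[0.457, -0.013, 0.007], [0.512, 0.049, 0.039], [0.56, 0.101, 0.061]]
scene bottle_mid 0.71 [278. 218.  24.  45.] [[0.544, -0.059, 0.001], [0.578, -0.041, 0.071], [0.585, -0.022, 0.109]]
scene gate_push 0.92 [306. 202.  61.  37.] [[0.457, -0.013, 0.009], [0.512, 0.048, 0.04], [0.558, 0.098, 0.061]]
top rack 0.82 [274. 198.  92. 128.] [[0.501, -0.061, 0.003], [0.664, 0.035, 0.008], [0.736, 0.133, 0.06]]
top gate 0.83 [266. 237.  53.  50.] [[0.444, -0.012, -0.0], [0.492, 0.038, 0.058], [0.553, 0.103, 0.062]]
top bottle_mid 0.58 [302. 209.  16.  20.] [[0.541, -0.053, 0.023], [0.556, -0.036, 0.105], [0.576, -0.018, 0.109]]
top gate_push 0.87 [264. 238.  53.  49.] [[0.444, -0.012, 0.038], [0.484, 0.028, 0.058], [0.553, 0.103, 0.062]]
top gate_push 0.38 [438. 273.  54.  70.] [[0.347, -0.421, -0.003], [0.395, -0.382, 0.019], [0.493, -0.307, 0.025]]
{'clock': 0.5, 'qpos': array([ 1.07245782e+00,  4.93634309e-01,  1.34554219e+00,  2.04340076e-06,
        1.30249418e+00, -9.55229037e-02]), 'qvel': array([ 0.00198677, -0.00075032, -0.00023472, -0.00012791, -0.0015544 ,
       -0.00035849]), 'effort': array([-1.65706209e-03, -8.81441760e+01, -3.84027278e+01, -1.16911888e-04,
        1.95525812e-03, -7.83181775e-06]), 'position': array([0.24500628, 0.57495367, 0.2392413 ]), 'tcp_rot': array([ 2.00049136e-01,  9.79785865e-01, -3.70159325e-05, -1.23562222e-05]), 'contact_force': array([-1.36045541,  0.11252458,  1.01695459]), 'moment': array([-0.01333691,  0.05785198, -0.00173423]), 'finger_force': 0.0, 'width': 1.0047027008072553}
```

View pics/scene0.png

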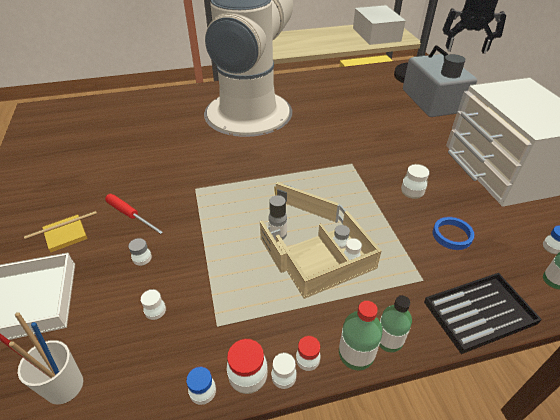

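View pics/top0.png

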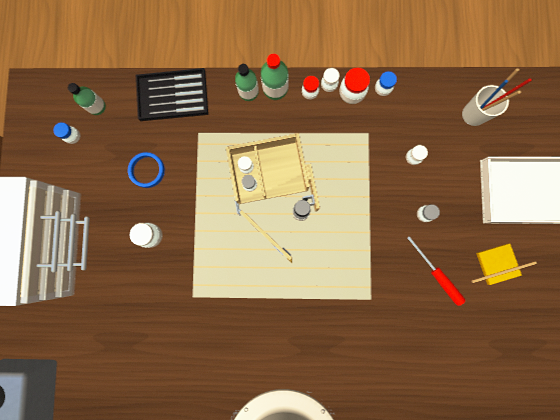

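The scene view shows the bottle at about (278,218), beside the cheek, with the gate swung open towards the robot. The top view puts the rack at about (270,170), the bottle cap at (302,209), and the gate running from (238,208) to (291,258). Next I fit the rack pose.

```bash
cat > fit.py <<'E'
from h import *
from scipy.optimize import least_squares
A=np.concatenate([np.load('top.npy').reshape(-1,3),np.load('scene.npy').reshape(-1,3)])
A=A[(A[:,0]>.4)&(A[:,0]<.82)&(A[:,1]>-.15)&(A[:,1]<.2)]
T=A[(A[:,2]>.056)&(A[:,2]<.065)][:,:2]
rects=np.array([[0,127,-90.5,-82],[0,127,82.5,90.5],[127,135,-90.5,90.5],[-55,55,-105,-97]])/1000
def dist(p,r):
    c=np.maximum(np.maximum(r[0]-p[:,0],p[:,0]-r[1]),0); e=np.maximum(np.maximum(r[2]-p[:,1],p[:,1]-r[3]),0)
    return np.hypot(c,e)
def loc(v,P):
    c,s=np.cos(v[2]),np.sin(v[2]); q=P-v[:2]; return np.stack([c*q[:,0]+s*q[:,1],-s*q[:,0]+c*q[:,1]],1)
def res(v,T=T):
    q=loc(v,T); d=np.min([dist(q,r) for r in rects],0)
    g=np.array([-.026,.0825]); 
    gp=q-g; a=v[3]; u=np.array([-np.sin(a),-np.cos(a)]); n=np.array([-np.cos(a),np.sin(a)])
    ax=gp@u; ac=gp@n
    dg=np.hypot(np.maximum(np.maximum(-ax,ax-.165),0),np.maximum(abs(ac)-.004,0))
    return np.minimum(np.minimum(d,dg),.02)
best=min((least_squares(res,[x,.04,y,a],loss='soft_l1',f_scale=.002) for x in(.59,.61) for y in(.0,.1,.2,-.1) for a in(.7,1.)),key=lambda r:r.cost)
v=best.x; print('rack',v,best.cost,len(T),np.mean(abs(best.fun)))
c,s=np.cos(v[2]),np.sin(v[2]); R=np.array([[c,-s],[s,c]])
W=lambda p:np.round(v[:2]+R@np.array(p),4)
print('bay',W([.065,-.033]),'hinge',W([-.026,.0825]))
for a in (v[3],.2,0,-.1):
    u=np.array([-np.sin(a),-np.cos(a)]);n=np.array([-np.cos(a),np.sin(a)]);h=np.array([-.026,.0825])
    print('a',round(a,3),'push',W(h+.13*u+.007*n),'end',W(h+.165*u))
B=A[(A[:,2]>.1)&(A[:,2]<.115)]; print('cap',len(B),B.min(0),B.max(0),'loc',loc(v,np.array([(B.min(0)+B.max(0))[:2]/2])))
E
python3 fit.py
```

```text
rack [0.6020561  0.03210776 0.18821051 0.93728623] 0.004782338626821225 2300 0.001366443679974547
bay [0.6721 0.0119] hinge [0.5611 0.1083]
a 0.937 push [0.4674 0.0179] end [ 0.4487 -0.0125]
a 0.2 push [ 0.5525 -0.0216] end [ 0.5591 -0.0567]
a 0 push [ 0.5785 -0.0207] end [ 0.592  -0.0538]
a -0.1 push [ 0.5913 -0.0183] end [ 0.608  -0.0499]
cap 379 [ 0.5440202  -0.05689626  0.10004852] [ 0.58291299 -0.01980228  0.11041149] loc [[-0.05109064 -0.06199266]]
```

Emit:
apply_moves(
  deltas=[
    {"hand": 1,"offset": [-53.35,-43.94,2],"rot": [0,0,0]},
    {"hand": 1,"offset": [-53.35,-43.94,2],"rot": [0,0,0]},
    {"hand": 1,"offset": [-53.35,-43.94,2],"rot": [0,0,0]},
    {"hand": 1,"offset": [-53.35,-43.94,2],"rot": [0,0,0]},
    {"hand": 1,"offset": [-53.35,-43.94,2],"rot": [0,0,0]},
    {"hand": 1,"offset": [-53.35,-43.94,2],"rot": [0,0,0]},
    {"hand": 1,"offset": [-53.35,-43.94,2],"rot": [0,0,0]},
    {"hand": 1,"offset": [-53.35,-43.94,2],"rot": [0,0,0]},
    {"hand": 1,"offset": [-53.35,-43.94,2],"rot": [0,0,0]},
    {"hand": 1,"offset": [-53.35,-43.94,2],"rot": [0,0,0]},
    {"hand": 1,"offset": [-53.35,-43.94,2],"rot": [0,0,0]},
    {"hand": 1,"offset": [-53.35,-43.94,2],"rot": [0,0,0]},
  ],
)

```text
clock: 1.5
position: [0.476, 0.1294, 0.225]
tcp_rot: [0.2, 0.98, 0.0, 0.0]
contact_force: [1.3, 0.6, 0.7]
width: 1.003
finger_force: 0.0
```

Emit:
apply_moves(
  deltas=[
    {"hand": 1,"offset": [-14.6,-12.0,3],"rot": [0,0,0]},
    {"hand": 1,"offset": [-14.6,-12.0,3],"rot": [0,0,0]},
    {"hand": 1,"offset": [-14.6,-12.0,3],"rot": [0,0,0]},
    {"hand": 1,"offset": [-14.6,-12.0,3],"rot": [0,0,0]},
    {"hand": 1,"offset": [-14.6,-12.0,3],"rot": [0,0,0]},
    {"hand": 1,"offset": [-14.6,-12.0,3],"rot": [0,0,0]},
    {"hand": 1,"offset": [-14.6,-12.0,3],"rot": [0,0,0]},
  ],
)

```text
clock: 2.08
position: [0.5628, -0.0373, 0.1944]
tcp_rot: [0.201, 0.98, 0.0, -0.0]
contact_force: [-0.4, 0.0, -0.2]
width: 0.999
finger_force: 0.0
```

Run:
```python
from h import *
s=ctrl.sense();print(s['position'],s['tcp_rot'])
img,d,P=cloud('wrist'); cv2.imwrite('pics/w1.png',img); np.save('wrist.npy',P)
m=(P[...,2]>.095)&(P[...,2]<.115)&(d>0)&(np.hypot(P[...,0]-.5635,P[...,1]+.0384)<.035)
q=P[m];print(len(q),(q.min(0)+q.max(0))/2,np.ptp(q,axis=0),np.median(q,0))
```

```text
[ 0.56284074 -0.03732495  0.19439669] [ 2.01127784e-01  9.79564976e-01  3.63588153e-05 -2.65239715e-04]
1975 [ 0.55939394 -0.03760441  0.10254046] [0.03544722 0.03533937 0.01498482] [ 0.55751605 -0.03685359  0.10778765]
```

View pics/w1.png

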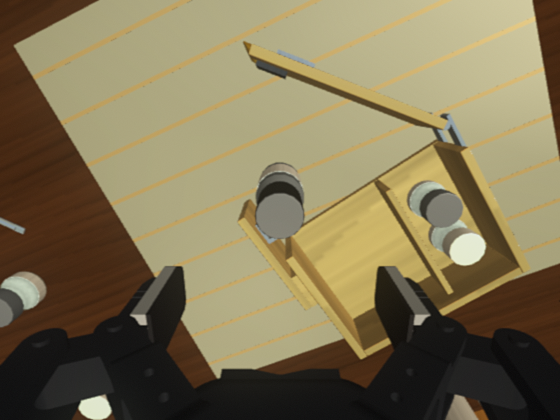

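The wrist view shows the cap centred at about (280,212), clear of the cheek. I'm going down onto it.

Emit:
apply_moves(
  newtons=30,
  deltas=[
    {"hand": 1,"offset": [0.25,-0.2,3.5],"rot": [0,0,0]},
    {"hand": 1,"offset": [0.25,-0.2,7],"rot": [0,0,0]},
    {"hand": 1,"offset": [0.25,-0.2,10],"rot": [0,0,0]},
    {"hand": 1,"offset": [0.25,-0.2,11.6],"rot": [0,0,0]},
    {"hand": 1,"offset": [0.25,-0.2,11.6],"rot": [0,0,0]},
    {"hand": -1,"offset": [0.25,-0.2,11.6],"rot": [0,0,0]},
    {"hand": -1,"offset": [0.25,-0.2,11.6],"rot": [0,0,0]},
    {"hand": -1,"offset": [0.25,-0.2,11.6],"rot": [0,0,0]},
    {"hand": -1,"offset": [0.25,-0.2,11.6],"rot": [0,0,0]},
    {"hand": -1,"offset": [0.25,-0.2,11.6],"rot": [0,0,0]},
    {"hand": -1,"offset": [0.25,-0.2,11.6],"rot": [0,0,0]},
    {"hand": -1,"offset": [0.25,-0.2,11.6],"rot": [0,0,0]},
  ],
)

```text
clock: 3.13
position: [0.5603, -0.0371, 0.0801]
tcp_rot: [0.2, 0.98, 0.0, 0.001]
contact_force: [-0.5, 1.3, 10.5]
width: 0.388
finger_force: 28.9
```

Emit:
apply_moves(
  deltas=[
    {"hand": -1,"offset": [0,0,-2],"rot": [0,0,0]},
    {"hand": -1,"offset": [0,0,-5],"rot": [0,0,0]},
    {"hand": -1,"offset": [0,0,-8],"rot": [0,0,0]},
    {"hand": -1,"offset": [0,0,-8.5],"rot": [0,0,0]},
    {"hand": -1,"offset": [-2,2.1,-8.5],"rot": [0,0,0]},
    {"hand": -1,"offset": [-4.2,4.5,-8.5],"rot": [0,0,0]},
    {"hand": -1,"offset": [-6.4,6.8,-8.5],"rot": [0,0,0]},
    {"hand": -1,"offset": [-8.4,8.9,-8.5],"rot": [0,0,0]},
    {"hand": -1,"offset": [-8.4,8.9,-8.5],"rot": [0,0,0]},
    {"hand": -1,"offset": [-8.4,8.9,-8.5],"rot": [0,0,0]},
  ],
)

```text
clock: 3.97
position: [0.6724, 0.0125, 0.1634]
tcp_rot: [0.2, 0.98, -0.0, 0.0]
contact_force: [-0.3, -0.9, -1.0]
width: 0.389
finger_force: 30.3
```

Run:
```python
from h import *
s=ctrl.sense();print(s['position'],s['tcp_rot'],s['contact_force'],s['width'])
a,_,_=cloud('scene');b,_,_=cloud('top')
cv2.imwrite('pics/s2.png',np.hstack([cv2.resize(a[140:320,210:420],(420,360)),cv2.resize(b[120:280,190:370],(380,360))]))
```

```text
[0.67238028 0.01251612 0.16337277] [ 1.99550297e-01  9.79887583e-01 -2.26508531e-06  6.27401149e-05] [-0.34980099 -0.92557529 -0.9734321 ] 0.38948371315901853
```

View pics/s2.png

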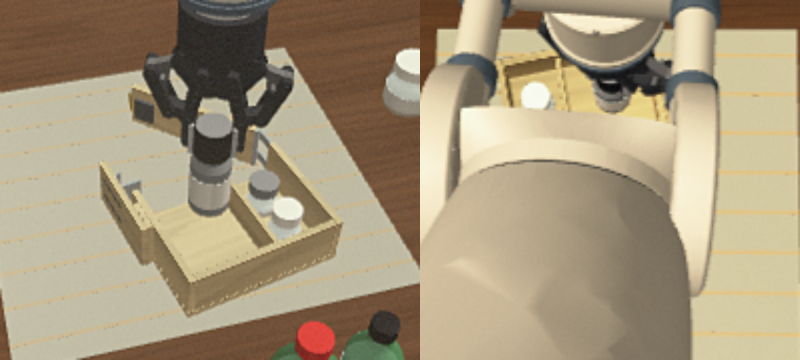

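The left crop shows the bottle held upright over the empty bay at about (210,165), with the jars untouched. I'm lowering it now.

Emit:
apply_moves(
  deltas=[
    {"hand": -1,"offset": [0,0,2.5],"rot": [0,0,0]},
    {"hand": -1,"offset": [0,0,5],"rot": [0,0,0]},
    {"hand": -1,"offset": [0,0,6.8],"rot": [0,0,0]},
    {"hand": -1,"offset": [0,0,7.1],"rot": [0,0,0]},
    {"hand": -1,"offset": [0,0,7.3],"rot": [0,0,0]},
    {"hand": -1,"offset": [0,0,7.4],"rot": [0,0,0]},
    {"hand": -1,"offset": [0,0,7.4],"rot": [0,0,0]},
  ],
)

```text
clock: 4.65
position: [0.6722, 0.0117, 0.0911]
tcp_rot: [0.2, 0.98, 0.0, 0.001]
contact_force: [-0.2, 0.5, -0.6]
width: 0.389
finger_force: 30.4
```

Emit:
apply_moves(
  deltas=[
    {"hand": -1,"offset": [0,0,0.15],"rot": [0,0,0]},
    {"hand": -1,"offset": [0,0,0.25],"rot": [0,0,0]},
    {"hand": -1,"offset": [0,0,0.25],"rot": [0,0,0]},
  ],
)

```text
clock: 4.9
position: [0.6722, 0.0119, 0.0882]
tcp_rot: [0.2, 0.98, 0.0, 0.001]
contact_force: [-1.1, 0.1, 3.4]
width: 0.388
finger_force: 30.8
```

Emit:
apply_moves(
  deltas=[
    {"hand": -0.1,"offset": [0,0,0],"rot": [0,0,0]},
    {"hand": 0.2,"offset": [0,0,0],"rot": [0,0,0]},
    {"hand": 1,"offset": [0,0,0],"rot": [0,0,0]},
    {"hand": 1,"offset": [0,0,0],"rot": [0,0,0]},
    {"hand": 1,"offset": [0,0,0],"rot": [0,0,0]},
    {"hand": 1,"offset": [0,0,0],"rot": [0,0,0]},
    {"hand": 1,"offset": [0,0,-1],"rot": [0,0,0]},
    {"hand": 1,"offset": [0,0,-4],"rot": [0,0,0]},
    {"hand": 1,"offset": [0,0,-8],"rot": [0,0,0]},
    {"hand": 1,"offset": [0,0,-11],"rot": [0,0,0]},
    {"hand": 1,"offset": [0,0,-11],"rot": [0,0,0]},
  ],
)

```text
clock: 5.82
position: [0.6746, 0.0118, 0.205]
tcp_rot: [0.2, 0.98, 0.001, 0.005]
contact_force: [1.2, -0.5, 0.2]
width: 1.001
finger_force: 0.0
```

```bash
cat > plan.py <<'E'
from h import *
from scipy.spatial.transform import Rotation as Ro
V=np.array([0.6020561,0.03210776,0.18821051])
def target(a,z,gap,r=.124,V=V):
    c,s=np.cos(V[2]),np.sin(V[2]); R=np.array([[c,-s],[s,c]])
    u=R@[-np.sin(a),-np.cos(a)]; n=R@[-np.cos(a),np.sin(a)]
    p=V[:2]+R@[-.026,.0825]+r*u+(.018+gap)*n
    X=np.r_[n,0];Z=np.array([0,0,-1.]);return np.r_[p,z],Ro.from_matrix(np.stack([X,np.cross(Z,X),Z],1))
def rel(a,z,gap,s=None,**k):
    s=s or ctrl.sense();p,R=target(a,z,gap,**k);R0=Ro.from_quat(s['tcp_rot'])
    return np.round(100*R0.inv().apply(p-s['position']),2),np.round((R0.inv()*R).as_rotvec(degrees=True),1)
E
python3 - <<'E'
from plan import *
s=ctrl.sense();print(s['position'],s['tcp_rot'],s['qpos'])
print(target(.937,.19,.05)[0],rel(.937,.19,.05))
E
```

```text
[0.67464891 0.01175856 0.20499052] [2.00018528e-01 9.79779254e-01 6.68224253e-04 4.97542177e-03] [-7.10321467e-02  5.90554268e-01  1.26175005e+00  3.31128001e-05
  1.27924815e+00 -1.23907903e+00]
[0.42685516 0.06374573 0.19      ] (array([24.85, -4.93,  1.25]), array([ 0.3,  0.5, 19.8]))
```

Emit:
apply_moves(
  deltas=[
    {"hand": 1,"offset": [4,-0.8,0.2],"rot": [0,0,0]},
    {"hand": 1,"offset": [8,-1.6,0.4],"rot": [0,0,0]},
    {"hand": -1,"offset": [12,-2.4,0.6],"rot": [0,0,5]},
    {"hand": -1,"offset": [16,-3.2,0.8],"rot": [0,0,10]},
    {"hand": -1,"offset": [20,-4,1],"rot": [0,0,15]},
    {"hand": -1,"offset": [23.5,-4.7,1],"rot": [0,0,20]},
    {"hand": -1,"offset": [24.9,-4.9,1],"rot": [0,0,20]},
    {"hand": -1,"offset": [24.9,-4.9,1],"rot": [0,0,20]},
    {"hand": -1,"offset": [24.9,-4.9,1],"rot": [0,0,20]},
    {"hand": -1,"offset": [24.9,-4.9,1],"rot": [0,0,20]},
  ],
)

```text
clock: 6.65
position: [0.4248, 0.0643, 0.1879]
tcp_rot: [0.367, 0.93, 0.0, 0.001]
contact_force: [-0.1, 0.0, 0.0]
width: -0.006
finger_force: 0.0
```

Run:
```python
from plan import *
import plan
s=ctrl.sense();print(s['position'],s['contact_force'],s['width'],s['qpos'])
img,d,P=cloud('wrist'); np.save('wrist.npy',P)
a,_,_=cloud('scene')
cv2.imwrite('pics/w3.png',np.hstack([cv2.resize(img,(400,300)),cv2.resize(a[140:320,210:420],(400,300))]))
# gate top edge in this view
q=P[(d>0)&(P[...,2]>.054)&(P[...,2]<.066)][:,:2]
c,sn=np.cos(V[2]),np.sin(V[2]);R=np.array([[c,-sn],[sn,c]]);l=(q-V[:2])@R
l=l[(l[:,0]<-.035)&(l[:,1]>-.09)&(l[:,1]<.08)]
vx,vy,x0,y0=cv2.fitLine(l.astype(np.float32),cv2.DIST_HUBER,0,.01,.01).ravel()
print(len(l),'angle',np.arctan2(abs(vx),abs(vy)),'pt',x0,y0,'hinge offset',np.cross([vx,vy],np.array([-.026-x0,.0825-y0])))
print(rel(.937,.045,.03,s),rel(.937,.045,.015,s))
```

```text
[0.42477736 0.06433569 0.18789236] [-0.07858004  0.00288278  0.02156324] -0.00634188266829792 [ 1.11493814e-02  2.92789916e-01  1.87186363e+00 -1.55766450e-05
  9.75096178e-01 -8.08164770e-01]
1180 angle 0.9414307 pt -0.090842515 0.039441645 hinge offset -0.0033599585
(array([-2.17,  0.09, 14.29]), array([ 0.1,  0.1, -0.2])) (array([-3.67,  0.09, 14.29]), array([ 0.1,  0.1, -0.2]))<stdin>:12: DeprecationWarning: Arrays of 2-dimensional vectors are deprecated. Use arrays of 3-dimensional vectors instead. (deprecated in NumPy 2.0)
```

View pics/w3.png

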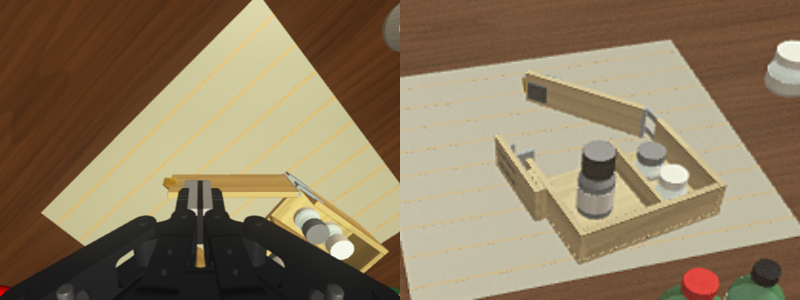

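The right view shows the bottle upright and free in the bay. The gate is still open, and the tool is on its outer side. I'm descending beside the plate.

Emit:
apply_moves(
  deltas=[
    {"hand": -1,"offset": [0,0,3.5],"rot": [0,0,0]},
    {"hand": -1,"offset": [0,0,7],"rot": [0,0,0]},
    {"hand": -1,"offset": [0,0,10.5],"rot": [0,0,0]},
    {"hand": -1,"offset": [-0.5,0,13.5],"rot": [0,0,0]},
    {"hand": -1,"offset": [-2,0.1,14.3],"rot": [0,0,0]},
    {"hand": -1,"offset": [-3,0.1,14.3],"rot": [0,0,0]},
    {"hand": -1,"offset": [-3.5,0.1,14.3],"rot": [0,0,0]},
    {"hand": -1,"offset": [-3.5,0.1,14.3],"rot": [0,0,0]},
  ],
)

```text
clock: 7.42
position: [0.4522, 0.0402, 0.0456]
tcp_rot: [0.368, 0.93, 0.001, 0.002]
contact_force: [-0.5, 0.5, 0.3]
width: 0.002
finger_force: 0.0
```

Run:
```python
from plan import *
s=ctrl.sense();print(s['position'],s['contact_force'])
for g,a in [(.005,.937)]+[(0,x) for x in np.arange(.9,.0,-.06)]: print(round(a,2),*rel(a,.045,g,s))
```

```text
[0.45217387 0.04017683 0.04563085] [-0.50626824  0.49818073  0.258127  ]
0.94 [-1.04  0.01  0.07] [ 0.1  0.1 -0.3]
0.9 [-2.   -0.05  0.07] [ 0.1  0.1 -2.4]
0.84 [-2.75 -0.1   0.07] [ 0.1  0.1 -5.8]
0.78 [-3.5  -0.11  0.07] [ 0.1  0.2 -9.2]
0.72 [-4.25 -0.08  0.07] [  0.1   0.2 -12.7]
0.66 [-5.    0.01  0.08] [  0.1   0.2 -16.1]
0.6 [-5.74  0.13  0.08] [  0.1   0.2 -19.6]
0.54 [-6.47  0.3   0.08] [  0.1   0.2 -23. ]
0.48 [-7.19  0.51  0.08] [  0.1   0.2 -26.4]
0.42 [-7.9   0.77  0.08] [  0.1   0.2 -29.9]
0.36 [-8.59  1.07  0.09] [  0.1   0.2 -33.3]
0.3 [-9.26  1.4   0.09] [  0.1   0.2 -36.7]
0.24 [-9.91  1.78  0.09] [  0.1   0.2 -40.2]
0.18 [-10.54   2.2    0.09] [  0.1   0.2 -43.6]
0.12 [-11.14   2.65   0.1 ] [  0.1   0.2 -47.1]
0.06 [-11.71   3.14   0.1 ] [  0.    0.2 -50.5]
0.0 [-12.25   3.66   0.1 ] [  0.    0.2 -53.9]
```

Emit:
apply_moves(
  deltas=[
    {"hand": -1,"offset": [-0.5,0,0],"rot": [0,0,0]},
    {"hand": -1,"offset": [-1.0,0,0],"rot": [0,0,-0.5]},
    {"hand": -1,"offset": [-1.3,0,0],"rot": [0,0,-1]},
    {"hand": -1,"offset": [-1.6,0,0],"rot": [0,0,-1.5]},
    {"hand": -1,"offset": [-1.9,0,0],"rot": [0,0,-2]},
    {"hand": -1,"offset": [-2.2,-0.1,0],"rot": [0,0,-3.2]},
    {"hand": -1,"offset": [-2.5,-0.1,0],"rot": [0,0,-4.5]},
    {"hand": -1,"offset": [-2.75,-0.1,0],"rot": [0,0,-5.8]},
    {"hand": -1,"offset": [-3.1,-0.1,0],"rot": [0,0,-7.5]},
    {"hand": -1,"offset": [-3.5,-0.1,0],"rot": [0,0,-9.2]},
    {"hand": -1,"offset": [-3.5,-0.1,0],"rot": [0,0,-9.2]},
  ],
)

```text
clock: 8.33
position: [0.4749, 0.0163, 0.0444]
tcp_rot: [0.29, 0.957, -0.0, 0.0]
contact_force: [-1.0, 0.3, -0.2]
width: 0.0
finger_force: 0.0
```

Run:
```python
from plan import *
s=ctrl.sense();print(s['position'],s['contact_force'],s['moment'])
img,d,P=cloud('wrist');a,_,_=cloud('scene')
cv2.imwrite('pics/w4.png',np.hstack([cv2.resize(img,(400,300)),cv2.resize(a[140:320,210:420],(400,300))]))
for a in np.arange(.72,.0,-.06): print(round(a,2),*rel(a,.045,0,s))
```

```text
[0.47494205 0.01629879 0.04436747] [-1.03719448  0.25687502 -0.18199971] [ 0.04760487  0.05872028 -0.00794502]
0.72 [-0.96 -0.05 -0.06] [ 0.   0.  -3.3]
0.66 [-1.71 -0.09 -0.06] [ 0.   0.  -6.7]
0.6 [-2.47 -0.09 -0.06] [  0.    0.  -10.2]
0.54 [-3.22 -0.04 -0.06] [  0.    0.  -13.6]
0.48 [-3.96  0.05 -0.06] [  0.    0.  -17.1]
0.42 [-4.7   0.19 -0.06] [  0.    0.  -20.5]
0.36 [-5.43  0.37 -0.06] [  0.    0.  -23.9]
0.3 [-6.15  0.6  -0.06] [ -0.    0.  -27.4]
0.24 [-6.85  0.86 -0.06] [ -0.    0.  -30.8]
0.18 [-7.54  1.17 -0.06] [ -0.    0.  -34.2]
0.12 [-8.2   1.52 -0.06] [ -0.    0.  -37.7]
0.06 [-8.85  1.91 -0.06] [ -0.    0.  -41.1]
```

View pics/w4.png

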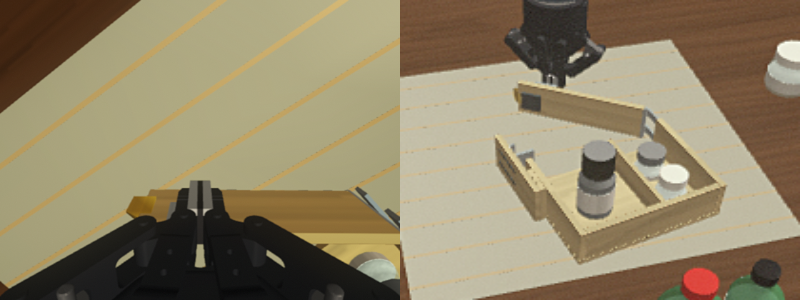

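The fingers are on the plate (178,207 in the left view) and the gate is turning with them. I'm carrying on along the arc.

Emit:
apply_moves(
  deltas=[
    {"hand": -1,"offset": [-0.8,0,0],"rot": [0,0,-3.3]},
    {"hand": -1,"offset": [-1.5,-0.1,0],"rot": [0,0,-6.7]},
    {"hand": -1,"offset": [-2.2,-0.1,0],"rot": [0,0,-10.2]},
    {"hand": -1,"offset": [-3.0,0,0],"rot": [0,0,-13.6]},
    {"hand": -1,"offset": [-3.7,0.05,0],"rot": [0,0,-17]},
    {"hand": -1,"offset": [-4.5,0.2,0],"rot": [0,0,-20.5]},
    {"hand": -1,"offset": [-5.2,0.4,0],"rot": [0,0,-23.9]},
    {"hand": -1,"offset": [-5.9,0.6,0],"rot": [0,0,-27.4]},
    {"hand": -1,"offset": [-6.4,0.75,0],"rot": [0,0,-29.5]},
    {"hand": -1,"offset": [-6.6,0.85,0],"rot": [0,0,-30.8]},
    {"hand": -1,"offset": [-6.6,0.85,0],"rot": [0,0,-30.8]},
  ],
)

```text
clock: 9.35
position: [0.5341, -0.0131, 0.0442]
tcp_rot: [0.027, 1.0, -0.0, -0.0]
contact_force: [-0.8, -0.3, -0.1]
width: -0.003
finger_force: 0.6
```

```bash
cat > st.py <<'E'
from plan import *
from scipy.optimize import brentq
s=ctrl.sense()
c=lambda a:target(a,.045,0)[1].as_matrix()[:2,0]@(s['position'][:2]-target(a,.045,0)[0][:2])
a=brentq(c,-.4,.9)
n=target(a,.045,0)[1].as_matrix()[:,0]
print('z',s['position'][2],'angle~',round(a,3),'F',s['contact_force'],'Fn',s['contact_force']@n)
for x in np.arange(round(a,2)-.02,-.14,-.02): print(round(x,2),*rel(x,.045,0,s))
E
python3 st.py
```

```text
z 0.044236659559610064 angle~ 0.262 F [-0.77722925 -0.26150148 -0.12542324] Fn 0.7558815857915472
0.24 [-0.27 -0.14 -0.08] [-0.  -0.  -0.1]
0.22 [-0.52 -0.17 -0.08] [-0.  -0.  -1.2]
0.2 [-0.77 -0.2  -0.08] [-0.  -0.  -2.4]
0.18 [-1.02 -0.23 -0.08] [-0.  -0.  -3.5]
0.16 [-1.27 -0.24 -0.08] [-0.  -0.  -4.7]
0.14 [-1.52 -0.26 -0.08] [-0.  -0.  -5.8]
0.12 [-1.77 -0.27 -0.08] [-0. -0. -7.]
0.1 [-2.02 -0.27 -0.08] [-0.  -0.  -8.1]
0.08 [-2.27 -0.27 -0.08] [-0.  -0.  -9.3]
0.06 [-2.52 -0.26 -0.08] [ -0.   -0.  -10.4]
0.04 [-2.77 -0.25 -0.08] [ -0.   -0.  -11.6]
0.02 [-3.02 -0.23 -0.08] [ -0.   -0.  -12.7]
0.0 [-3.27 -0.21 -0.08] [ -0.   -0.  -13.8]
-0.02 [-3.52 -0.18 -0.08] [ -0.  -0. -15.]
-0.04 [-3.77 -0.15 -0.08] [ -0.   -0.  -16.1]
-0.06 [-4.01 -0.11 -0.08] [ -0.   -0.  -17.3]
-0.08 [-4.26 -0.07 -0.08] [ -0.   -0.  -18.4]
-0.1 [-4.51 -0.03 -0.08] [ -0.   -0.  -19.6]
-0.12 [-4.75  0.03 -0.08] [ -0.   -0.  -20.7]
```

Emit:
apply_moves(
  deltas=[
    {"hand": -1,"offset": [-0.25,-0.1,0],"rot": [0,0,-0.5]},
    {"hand": -1,"offset": [-0.5,-0.15,0],"rot": [0,0,-1.2]},
    {"hand": -1,"offset": [-0.75,-0.2,0],"rot": [0,0,-2.4]},
    {"hand": -1,"offset": [-1.0,-0.2,0],"rot": [0,0,-3.5]},
    {"hand": -1,"offset": [-1.0,-0.2,0],"rot": [0,0,-3.5]},
  ],
)

```text
clock: 9.77
position: [0.5445, -0.0157, 0.0443]
tcp_rot: [-0.005, 1.0, -0.0, 0.0]
contact_force: [-1.4, -0.0, -1.3]
width: -0.001
finger_force: 0.7
```

```bash
python3 st.py|head -1
```

```text
z 0.04433870763352735 angle~ 0.177 F [-1.44439864 -0.04352128 -1.2630732 ] Fn 1.444806111581978
```

Emit:
apply_moves(
  deltas=[
    {"hand": -1,"offset": [-0.1,0,0],"rot": [0,0,-0.5]},
    {"hand": -1,"offset": [-0.2,0,0],"rot": [0,0,-1]},
    {"hand": -1,"offset": [-0.3,0,0],"rot": [0,0,-1.5]},
    {"hand": -1,"offset": [-0.3,0,0],"rot": [0,0,-1.5]},
  ],
)

```text
clock: 10.1
position: [0.5471, -0.0157, 0.0443]
tcp_rot: [-0.017, 1.0, -0.0, 0.0]
contact_force: [-2.1, -1.6, 0.4]
width: -0.001
finger_force: 0.9
```

Emit:
apply_moves(
  deltas=[
    {"hand": -1,"offset": [-0.1,0,0],"rot": [0,0,-0.5]},
    {"hand": -1,"offset": [-0.2,0,0],"rot": [0,0,-1]},
    {"hand": -1,"offset": [-0.2,0,0],"rot": [0,0,-1]},
  ],
)

```text
clock: 10.35
position: [0.5492, -0.0156, 0.0443]
tcp_rot: [-0.026, 1.0, -0.0, 0.0]
contact_force: [-1.1, -1.7, -0.2]
width: -0.002
finger_force: 0.9
```

Emit:
apply_moves(
  deltas=[
    {"hand": -1,"offset": [-0.1,0,0],"rot": [0,0,-0.5]},
    {"hand": -1,"offset": [-0.2,0,0],"rot": [0,0,-1]},
    {"hand": -1,"offset": [-0.3,0,0],"rot": [0,0,-1.5]},
    {"hand": -1,"offset": [-0.3,0,0],"rot": [0,0,-1.5]},
  ],
)

```text
clock: 10.68
position: [0.5522, -0.0154, 0.0443]
tcp_rot: [-0.039, 0.999, -0.0, 0.0]
contact_force: [-2.5, -1.7, -0.2]
width: -0.004
finger_force: 0.8
```

```bash
python3 st.py|head -1
```

```text
z 0.04433565908177404 angle~ 0.114 F [-2.53602465 -1.73518303 -0.16469886] Fn 2.65776782950922
```

Emit:
apply_moves(
  deltas=[
    {"hand": -1,"offset": [-0.1,0,0],"rot": [0,0,-0.5]},
    {"hand": -1,"offset": [-0.2,0,0],"rot": [0,0,-1]},
    {"hand": -1,"offset": [-0.3,0,0],"rot": [0,0,-1.5]},
    {"hand": -1,"offset": [-0.3,0,0],"rot": [0,0,-1.5]},
  ],
)

```text
clock: 11.02
position: [0.5552, -0.0152, 0.0443]
tcp_rot: [-0.052, 0.999, -0.0, 0.0]
contact_force: [-1.2, -1.9, 0.3]
width: -0.002
finger_force: 0.9
```

Emit:
apply_moves(
  deltas=[
    {"hand": -1,"offset": [-0.1,0,0],"rot": [0,0,-0.5]},
    {"hand": -1,"offset": [-0.2,0,0],"rot": [0,0,-1]},
    {"hand": -1,"offset": [-0.2,0,0],"rot": [0,0,-1]},
  ],
)

```text
clock: 11.27
position: [0.5565, -0.0151, 0.0443]
tcp_rot: [-0.061, 0.998, -0.0, -0.001]
contact_force: [-4.7, -4.9, 1.8]
width: -0.007
finger_force: 2.9
```

Emit:
apply_moves(
  deltas=[
    {"hand": -1,"offset": [-0.05,0,0],"rot": [0,0,-0.2]},
    {"hand": -1,"offset": [-0.1,0,0],"rot": [0,0,-0.4]},
    {"hand": -1,"offset": [-0.1,0,0],"rot": [0,0,-0.4]},
  ],
)

```text
clock: 11.52
position: [0.5572, -0.015, 0.0442]
tcp_rot: [-0.064, 0.998, -0.0, -0.001]
contact_force: [-5.7, -5.8, 2.2]
width: 0.001
finger_force: 3.6
```

```bash
python3 st.py|head -1
```

```text
z 0.044244098108339014 angle~ 0.073 F [-5.69472001 -5.83397108  2.19062286] Fn 6.3277714738975455
```

Emit:
apply_moves(
  deltas=[
    {"hand": -1,"offset": [-0.05,-0.03,0],"rot": [0,0,-0.2]},
    {"hand": -1,"offset": [-0.1,-0.06,0],"rot": [0,0,-0.4]},
    {"hand": -1,"offset": [-0.1,-0.06,0],"rot": [0,0,-0.4]},
  ],
)

```text
clock: 11.77
position: [0.558, -0.0151, 0.0442]
tcp_rot: [-0.068, 0.998, 0.0, -0.001]
contact_force: [-7.6, -1.7, 3.7]
width: 0.0
finger_force: 3.9
```

Emit:
apply_moves(
  deltas=[
    {"hand": -1,"offset": [-0.05,-0.02,0],"rot": [0,0,-0.2]},
    {"hand": -1,"offset": [-0.08,-0.04,0],"rot": [0,0,-0.4]},
    {"hand": -1,"offset": [-0.08,-0.04,0],"rot": [0,0,-0.4]},
  ],
)

```text
clock: 12.02
position: [0.5586, -0.0152, 0.0442]
tcp_rot: [-0.071, 0.997, 0.0, -0.001]
contact_force: [-8.7, 0.7, 4.1]
width: 0.001
finger_force: 4.2
```

Emit:
apply_moves(
  deltas=[
    {"hand": -1,"offset": [-0.05,0,0],"rot": [0,0,-0.2]},
    {"hand": -1,"offset": [-0.08,0,0],"rot": [0,0,-0.3]},
    {"hand": -1,"offset": [-0.08,0,0],"rot": [0,0,-0.3]},
  ],
)

```text
clock: 12.27
position: [0.5601, -0.0151, 0.0442]
tcp_rot: [-0.074, 0.997, 0.0, -0.001]
contact_force: [-4.2, 2.2, 0.2]
width: -0.0
finger_force: 2.0
```

```bash
python3 st.py|head -1
```

```text
z 0.04424632480828655 angle~ 0.05 F [-4.18929011  2.21843813  0.22136105] Fn 3.843299523030295
```

The force dropped from 8.7 N to about 4 N, which looks like the snap. One small push should show whether the stop is there.

Emit:
apply_moves(
  deltas=[
    {"hand": -1,"offset": [-0.04,-0.02,0],"rot": [0,0,0]},
    {"hand": -1,"offset": [-0.04,-0.02,0],"rot": [0,0,0]},
  ],
)

```text
clock: 12.43
position: [0.5612, -0.0154, 0.0443]
tcp_rot: [-0.074, 0.997, 0.0, 0.0]
contact_force: [-0.8, 0.9, -1.3]
width: 0.003
finger_force: 0.7
```

Emit:
apply_moves(
  deltas=[
    {"hand": -1,"offset": [-0.04,0,0],"rot": [0,0,-0.2]},
    {"hand": -1,"offset": [-0.04,0,0],"rot": [0,0,-0.2]},
  ],
)

```text
clock: 12.6
position: [0.562, -0.0156, 0.0444]
tcp_rot: [-0.075, 0.997, -0.0, 0.0]
contact_force: [0.3, 1.2, -0.2]
width: -0.001
finger_force: 0.2
```

Emit:
apply_moves(
  deltas=[
    {"hand": -1,"offset": [-0.04,0,0],"rot": [0,0,-0.2]},
    {"hand": -1,"offset": [-0.04,0,0],"rot": [0,0,-0.2]},
  ],
)

```text
clock: 12.77
position: [0.5621, -0.0156, 0.0444]
tcp_rot: [-0.077, 0.997, -0.0, 0.0]
contact_force: [-1.6, -0.2, 1.3]
width: 0.001
finger_force: 0.9
```

Emit:
apply_moves(
  deltas=[
    {"hand": -1,"offset": [-0.05,0,0],"rot": [0,0,-0.2]},
    {"hand": -1,"offset": [-0.05,0,0],"rot": [0,0,-0.2]},
  ],
)

```text
clock: 12.93
position: [0.5624, -0.0156, 0.0444]
tcp_rot: [-0.079, 0.997, -0.0, 0.0]
contact_force: [-3.0, -1.6, 1.3]
width: -0.002
finger_force: 1.3
```

Emit:
apply_moves(
  deltas=[
    {"hand": -1,"offset": [-0.04,0,0],"rot": [0,0,-0.2]},
    {"hand": -1,"offset": [-0.04,0,0],"rot": [0,0,-0.2]},
  ],
)

```text
clock: 13.1
position: [0.5625, -0.0155, 0.0443]
tcp_rot: [-0.081, 0.997, -0.0, -0.0]
contact_force: [-5.4, -2.6, 2.8]
width: 0.001
finger_force: 2.3
```

The force is now rising with almost no travel, so the gate is on the rubber stop. I'm backing off slowly to check that it holds.

Emit:
apply_moves(
  deltas=[
    {"hand": -1,"offset": [0.1,0,0],"rot": [0,0,0]},
    {"hand": -1,"offset": [0.3,0,0],"rot": [0,0,0]},
    {"hand": -1,"offset": [0.7,0,0],"rot": [0,0,0]},
    {"hand": -1,"offset": [1.2,0,0],"rot": [0,0,0]},
    {"hand": -1,"offset": [1.8,0,0],"rot": [0,0,0]},
    {"hand": -1,"offset": [2.5,0,0],"rot": [0,0,0]},
    {"hand": -1,"offset": [2.5,0,0],"rot": [0,0,0]},
    {"hand": -1,"offset": [2.5,0,0],"rot": [0,0,0]},
  ],
)

```text
clock: 13.77
position: [0.5376, -0.0194, 0.0444]
tcp_rot: [-0.08, 0.997, 0.0, -0.0]
contact_force: [-0.1, -0.2, 1.0]
width: 0.002
finger_force: 0.0
```

Run:
```python
from h import *
s=ctrl.sense();print(s['position'],s['contact_force'])
img,d,P=cloud('wrist');a,_,_=cloud('scene')
cv2.imwrite('pics/w5.png',np.hstack([cv2.resize(img,(400,300)),cv2.resize(a[140:320,210:420],(400,300))]))
```

```text
[ 0.53764386 -0.0194429   0.04441122] [-0.13413413 -0.16848362  1.00820598]
```

View pics/w5.png

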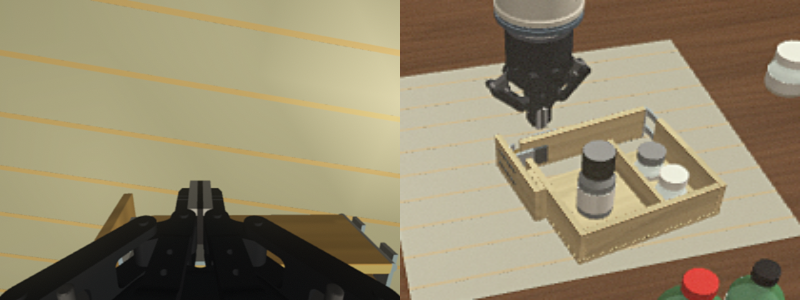

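The gate stays shut on its own: it runs from (520,145) to (650,115) in the right view, and the bottle stands upright in the bay. I'm retreating clear, then a final check.

Emit:
apply_moves(
  deltas=[
    {"hand": -1,"offset": [2,0,0],"rot": [0,0,0]},
    {"hand": -1,"offset": [4,0,-1],"rot": [0,0,0]},
    {"hand": -1,"offset": [6,0,-4],"rot": [0,0,0]},
    {"hand": -1,"offset": [8,0,-7],"rot": [0,0,0]},
    {"hand": -1,"offset": [9,0,-10],"rot": [0,0,0]},
    {"hand": -1,"offset": [9,0,-13],"rot": [0,0,0]},
    {"hand": -1,"offset": [9,0,-13],"rot": [0,0,0]},
    {"hand": -1,"offset": [9,0,-13],"rot": [0,0,0]},
    {"hand": -1,"offset": [9,0,-13],"rot": [0,0,0]},
    {"hand": -1,"offset": [9,0,-13],"rot": [0,0,0]},
  ],
)

```text
clock: 14.7
position: [0.4489, -0.0337, 0.1734]
tcp_rot: [-0.08, 0.997, 0.0, -0.001]
contact_force: [-0.3, 1.0, -0.1]
width: -0.002
finger_force: 0.0
```

Run:
```python
from h import *
a,_,_=cloud('scene'); b=cv2.imread('pics/scene0.png')
cv2.imwrite('pics/s6.png',np.hstack([cv2.resize(a,(400,300)),cv2.resize(b,(400,300))]))
```

```text
(no output)
```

View pics/s6.png

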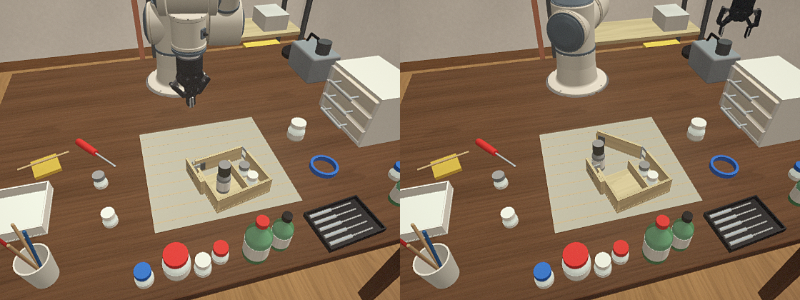

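The gate is shut, the bottle is upright at (225,177), and everything else is where it was at the start. The arm is clear, so I'm handing in.

```bash
python3 -c "
from workcell import ctrl
print(ctrl.close_job())"
```

```text
the job is handed in; nothing more can be done
None
```

The bottle stands upright and released in the rack's empty bay, and the gate has snapped shut and stays shut by itself; the highest push I read was about 10 N, nothing else looks moved, and the job was handed in about 15 s into the 58 s limit.

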